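# Park the block plane under the keeper of its dock

### The arm

A 6-joint arm with a two-finger parallel gripper is mounted at the origin on the work surface. World frame = base frame: x ahead of the robot, y to its left, z up, the work surface at z = 0. Lengths are in m, angles in rad, forces in N, time in s.
With the tool pointing down it reaches from about 0.25 to 0.725 m from the base axis. Payload 4 kg.
Tool frame: the origin (TCP) lies between the finger pads; the fingertips stand 8 mm ahead of it and the grasp point (between the pads) lies 11 mm behind it (bot.tip_reach is the distance from the TCP to the fingertips, in m); z points along the fingers, y is the line along which they close (so a half turn about z gives the same grasp; the last joint's range is limited). The gripper opens to 85 mm and grips with 20 to 120 N. Pads are 22 mm wide; open, the fingers measure 114 mm over their backs; the gripper's body (76 mm by 85 mm) begins 54 mm behind the grasp point. The pads swing forward as they close: fully open they stand 13 mm farther back than shut.
Start: joints at [-1.122, 0.241, 0.005, 1.335, 0, 1.571], TCP at [0.217, -0.45, 0.239] pointing down, gripper open.
Joint ranges: [-2.72, 2.72], [-1.05, 1.87], [-1.09, 1.28], [-1.99, 2.15], [-1.42, 1.44], [-3.14, 3.14]. Speed limits (rad/s): [2.79, 2.79, 3.14, 3.14, 3.14, 3.14].

### API

Orientations are given as a unit quaternion [x, y, z, w].
In Python, from workcell import bot gives the robot as it stands.
- The arm moves only by the tool move_arm, never from a script. Its argument "deltas" is a list of rows, each a list of 7 numbers: the opening, from 0 (shut) to 1 (fully open), then the shift along the tool's x, y, z in mm, then the turn, a rotation vector about the tool's x, y, z in degrees. In form: [[gripper, tx, ty, tz, ax, ay, az], ...]. A call has 1 to 10 rows; each row shifts and turns the commanded pose from where the row before left it, along the tool's axes as they then stand; what a row does not reach is not made up. A row lasts 1/12 s, in which the tool goes at most 41.7 mm and 7.16 degrees, less where a joint would pass 70% of its speed; a pose out of reach is approached as far as the arm can. A call is refused whole if a number of a shift passes 41.7 or a number of a turn 7.16, either way. A call with a gripper value outside its range is refused whole. The fingers move at their own pace and stop on an object; the grip force is fixed at half the most. Time passes only in rows, so rows that do not move let the fingers close. It gives the time, the measured TCP pose, the force, the opening and the grip force at its end, in the units of the state.
- bot.get_obs(): the state, without advancing time (a new reading comes with each control period).
- bot.camera(name): name is "scene" or "side" or "wrist"; returns the picture (480x640x3 uint8, blue, green, red); there is no depth.
- bot.calibration(name): a dict with "K" (3x3 intrinsics, pixels), "position" and "orientation" of the camera in the world. Camera axes: x right, y down, z forward; pixel columns grow to the right and rows downward; lengths in m; the calibration is good to about 2 mm. A picture is of the moment at which its call begins: read the wrist's pose just before it. calibration takes no time and is no camera call; for the wrist camera it gives the pose at the moment of the call.
- bot.job_done(): hands the job in; it is judged then, once.
Trained networks look in the newest picture that a camera, given by its name, has taken for a name from the list of things; names that differ only in an ending like _2 or _b are one class to them, and where a whole thing is asked for, a point or a joint stands for the part that bears it (a point fixed in the world has none). Each returns a list of dicts, best first, with "conf" (0 to 1); they miss things now and then, are a little off and sometimes report something else, mostly with a low value. They report only what shows in the picture. A call takes as long as a camera call. They do not tell look-alikes from the thing itself.
- bot.outline_of(query, camera): "pixels" (480x640 bool, what is visible of it) and "rect" ([left, top, width, height] in pixels, round what is visible of it).
The state is a dict: "clock": time; "joint_pos": joint angles; "joint_vel": joint speeds; "tau": joint torques, N m; "eef_pos": TCP position; "tool_rot": TCP orientation; "ft_force": force on the tool from outside, world axes, zero at the start; "ft_torque": the same for the moment, N m; "grip_width": finger opening in m; "grasp_force": force on a finger pad.
Only numpy, scipy, OpenCV 4.12 (cv2) and the standard library are available. Lean on these libraries where they do the work, as an engineer would, in place of code of your own. Each camera call takes 0.05 s, during which the arm holds its last target. There are 200 camera calls.

### The job

Put the low, wide block plane away in its wooden dock: slide it straight in along the dock's base board, toe first, under the overhanging keeper, until the toe is fully home against the stop. Leave it sitting flat and let go; leave the tall, narrow shoulder plane where it lies.

Things in the scene. Friction and masses are not known exactly. Their poses are not given: they have to be found in the camera images.
- block_plane: Black cast iron block plane, 150 long (x) x 44 wide (y) mm, 0.4 to 0.8 kg, loose on its flat sole. Origin: centre of the sole; +x to the toe, at first roughly away from the robot. Toe: low flat front, x 33 to 75, 14 high, brass disc on top. Behind it two flat parallel cheeks, 44 apart outside, x -55 to 33, 34 high: grip across them at the origin (near the centre of mass). Cap between them 46 high.
- plane_dock: Wooden dock fixed to the bench. Origin: centre of the underside of its base board, 230 (x) x 110 (y) x 12 mm thick; +x is the sliding direction, into the pocket. The board is bare from x -115 to the pocket mouth at x 54. From x 54 to 115 a pale keeper strip with four brass screws, as wide as the board, roofs the pocket: underside 36, top 48 above the bench.
- pocket (a point): The foot of the stop, hidden under the keeper: on the centre line and top of the base board, 90 mm along +x from the dock's origin, 12 above the bench; axes as the dock's. The pocket reaches 36 mm back from here to its mouth, is 64 wide and 24 high, with closed sides. With the toe tip against the stop the plane's origin is 75 mm back (-x) from this point.
- shoulder_plane: Shoulder plane, not to be moved: same black iron and 150 mm length as the block plane, but narrow (22 mm) and tall (56 mm), with no low toe. Origin: centre of its sole; x along its length. Loose on the bench, about 0.7 kg.
There are look-alikes about, which are no part of the job. Leave any green look-alike of the block_plane alone.

How it is judged:
At the end, for the whole second after the job is handed in: The block plane sits flat on the dock's base board (sole within 4 mm of it, tilt under 6 degrees), toe under the keeper with its tip within 12 mm of the stop, within 15 mm of the pocket's centre line and 12 degrees of its direction, at rest and released (x of block_plane in the frame of plane_dock between 0.003 and 0.02 m and y of block_plane in the frame of plane_dock between -0.015 and 0.015 m and z of block_plane in the frame of plane_dock between 0.008 and 0.016 m and angle between block_plane's own z axis and vertical below 0.1 rad and angle between the x axis of block_plane and the x axis of plane_dock, either way round below 0.21 rad and linear speed of block_plane below 0.01 m/s); the robot touches nothing.
It fails at once if the shoulder plane was moved by more than 25 mm (distance of shoulder_plane from where it was at the start of the episode above 0.025 m).
It also fails if it takes over 38 s, if anything falls off the work surface, if the arm or the gripper's body presses on something with over 40 N, if the wrist force passes 120 N, or if a joint passes its speed limit or range.

## Working session

There is one attempt and no reset: what is moved stays moved. The work goes in short steps, Python scripts to look and compute and a tool call to move; the robot and the scene stay as the last step left them, time stands still between calls to the robot, and variables do not carry over. Pictures are saved under pics/ and viewed, at most 10 in all, crops included, and the job is handed in when it is done.

Besides the shell and the picture viewer there is one more tool, called after "Emit:" as name(argument=value, ...) on one line, values as JSON. move_arm: Moves the arm, as the interface text tells. Its arguments: {"type":"object","properties":{"deltas":{"type":"array","items":{"type":"array","items":{"type":"number"}}}},"required":["deltas"]}

```bash
mkdir -p pics
cat > h.py <<'E'
import numpy as np, cv2
from scipy.spatial.transform import Rotation as R
from workcell import bot
def cal(n):
    c=bot.calibration(n); return np.array(c["K"]),np.array(c["position"]),R.from_quat(c["orientation"]).as_matrix()
def unproj(n,px,z,c=None):
    K,p,M=c or cal(n); px=np.atleast_2d(px).astype(float)
    d=(M@np.linalg.inv(K)@np.c_[px,np.ones(len(px))].T).T
    return p+d*((z-p[2])/d[:,2])[:,None]
def proj(n,P,c=None):
    K,p,M=c or cal(n); q=(K@M.T@(np.atleast_2d(P)-p).T).T
    return q[:,:2]/q[:,2:]
E
python3 - <<'E'
from h import *
for n in("scene","side"):
    im=bot.camera(n); cv2.imwrite(f"pics/{n}0.png",im)
    K,p,M=cal(n); print(n,p.round(3),M[:,2].round(2),K[0,0])
    for q in("block_plane","plane_dock","shoulder_plane"):
        for r in bot.outline_of(q,n):
            c=np.argwhere(r["pixels"]).mean(0)[::-1]
            print(q,round(r["conf"],2),r["rect"],c.round(),unproj(n,c,.02).round(3), im[r["pixels"]].mean(0).round())
print(bot.get_obs())
E
```

```text
scene [1.034 0.304 1.096] [-0.49 -0.23 -0.84] 579.5729354068651
block_plane 0.96 [181.7, 193.6, 46.2, 64.5] [204. 225.] [[ 0.49  -0.246  0.02 ]] [ 91. 106. 117.]
block_plane 0.92 [192.1, 122.3, 58.1, 44.4] [221. 142.] [[ 0.263 -0.34   0.02 ]] [114. 192. 122.]
block_plane 0.8 [412.2, 224.7, 26.4, 71.2] [426. 260.] [[0.356 0.232 0.02 ]] [123. 201. 134.]
plane_dock 0.69 [331.6, 319.3, 126.0, 77.1] [397. 359.] [[0.593 0.26  0.02 ]] [115. 177. 229.]
shoulder_plane 0.89 [227.4, 242.8, 39.3, 75.5] [244. 282.] [[ 0.577 -0.093  0.02 ]] [69. 75. 82.]
side [0.232 0.818 0.837] [ 0.16 -0.71 -0.68] 551.5860731382006
block_plane 0.9 [271.7, 171.7, 61.2, 21.9] [304. 182.] [[ 0.476 -0.246  0.02 ]] [48. 55. 61.]
block_plane 0.9 [366.5, 156.4, 60.4, 31.9] [400. 171.] [[ 0.251 -0.337  0.02 ]] [ 65. 129.  62.]
block_plane 0.8 [272.6, 327.6, 89.0, 38.3] [319. 348.] [[0.344 0.233 0.02 ]] [ 71. 135.  72.]
plane_dock 0.75 [141.6, 293.7, 91.5, 102.7] [187. 344.] [[0.58  0.274 0.02 ]] [ 73. 120. 170.]
shoulder_plane 0.74 [214.7, 201.4, 66.6, 22.2] [250. 215.] [[ 0.571 -0.1    0.02 ]] [42. 45. 49.]
{'clock': 0.4, 'joint_pos': array([-1.12196861e+00,  2.40720425e-01,  4.82914947e-03,  1.33518753e+00,
       -1.28469961e-05,  1.57079928e+00]), 'joint_vel': array([-0.00054077, -0.00089438,  0.00144758, -0.00235786,  0.00141646,
        0.0011448 ]), 'tau': array([ 2.09367731e-04, -3.71780276e+01,  2.52330995e+01,  5.35372717e-03,
        7.82163966e-06,  5.43215222e-06]), 'eef_pos': array([ 0.21691762, -0.45040969,  0.23918092]), 'tool_rot': array([ 9.74925030e-01,  2.22533514e-01, -3.76936268e-05, -1.36269566e-04]), 'ft_force': array([ 0.70908417,  0.96438343, -0.70994589]), 'ft_torque': array([-0.05361813, -0.05223194, -0.02914499]), 'grasp_force': 0.0, 'grip_width': 0.08520381106133236}
```

View pics/scene0.png

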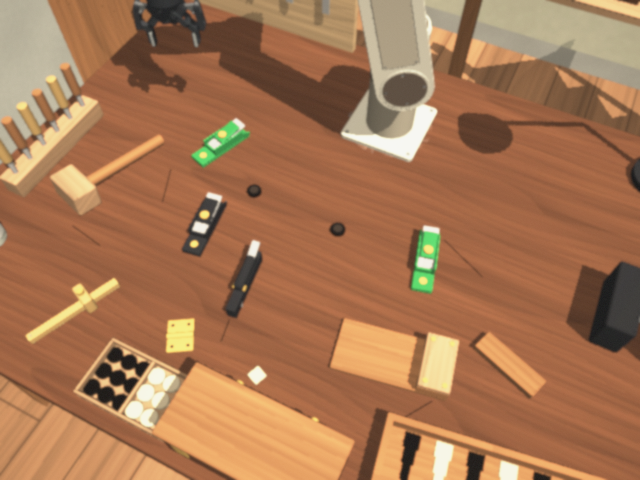

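View pics/side0.png

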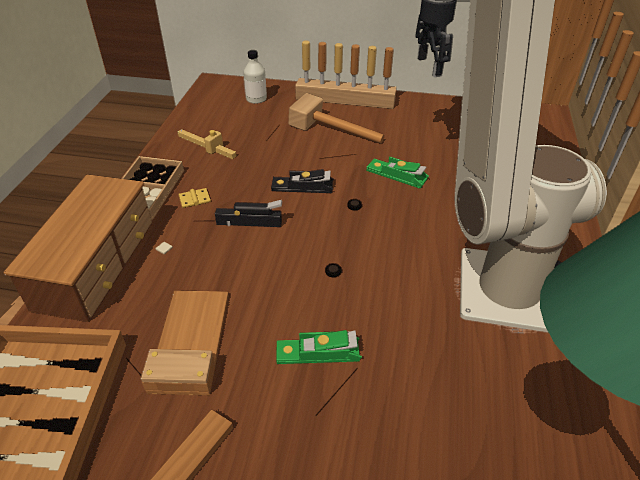

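Scene: the black block plane is at about (204,225), toe and brass disc at the lower left. The shoulder plane is at (244,282), the dock at (397,359) with its keeper to the right (toward +y), and there are two green look-alikes. Next I fit the given shapes to the masks in both views.

```bash
cat > fit.py <<'E'
from h import *
from scipy.optimize import minimize
import itertools
def box(x0,x1,w,z0,z1): return np.array(list(itertools.product((x0,x1),(-w/2,w/2),(z0,z1))))/1000
PL=[box(-75,75,44,0,14),box(-55,33,44,0,34)]
DK=[box(-115,115,110,0,12),box(54,115,110,12,48)]
SH=[box(-75,75,22,0,40)]
def render(n,boxes,q,c,z=0):
    Rz=R.from_euler("z",q[2]).as_matrix(); im=np.zeros((480*3,640*3),np.uint8)
    for b in boxes:
        u=proj(n,b@Rz.T+[q[0],q[1],z],c)*3+1
        cv2.fillConvexPoly(im,cv2.convexHull((u*16).astype(np.int32)),255,shift=4)
    return cv2.resize(im,(640,480),interpolation=cv2.INTER_AREA)/255.
def fit(masks,boxes,q0,z=0):
    cs={n:cal(n) for n in masks}
    ms={n:cv2.GaussianBlur(m.astype(float),(0,0),1.5) for n,m in masks.items()}
    def f(q):
        s=0
        for n,m in ms.items():
            r=cv2.GaussianBlur(render(n,boxes,q,cs[n],z),(0,0),1.5); s+=((r-m)**2).sum()/m.sum()
        return s
    best=min((minimize(f,[q0[0],q0[1],q0[2]+d],method="Nelder-Mead",options=dict(initial_simplex=np.array([q0[0],q0[1],q0[2]+d])+np.array([[0,0,0],[.015,0,0],[0,.015,0],[0,0,.15]]),xatol=1e-4,fatol=1e-5)) for d in(-.15,.15)),key=lambda r:r.fun)
    return best.x,best.fun
E
python3 - <<'E'
from fit import *
G={"block_plane":(PL,(.48,-.246,-.1)),"plane_dock":(DK,(.585,.265,1.5)),"shoulder_plane":(SH,(.575,-.1,0))}
res={}
for q,(b,q0) in G.items():
    ms={}
    for n in("scene","side"):
        if q=="block_plane" and 0: pass
        L=[r for r in bot.outline_of(q,n)]
        if not L: continue
        r=min(L,key=lambda r:np.linalg.norm(unproj(n,np.argwhere(r["pixels"]).mean(0)[::-1],.02)[0,:2]-q0[:2]))
        ms[n]=r["pixels"]
    res[q]=fit(ms,b,q0); print(q,[*ms],res[q][0].round(4),"cost",round(res[q][1],3))
    for n in ms: print("  ",n,fit({n:ms[n]},b,q0)[0].round(4))
out=[]
for n,(x,y) in(("scene",(160,170)),("side",(130,150))):
    im=cv2.imread(f"pics/{n}0.png")
    im=cv2.resize(im,None,fx=2,fy=2)
    for q,(b,_) in G.items():
        Rz=R.from_euler("z",res[q][0][2]).as_matrix()
        for bb in b:
            P=proj(n,bb@Rz.T+[*res[q][0][:2],0])*2+.5
            for i,j in itertools.combinations(range(8),2):
                if bin(i^j).count("1")==1: cv2.line(im,tuple(P[i].astype(int)),tuple(P[j].astype(int)),(255,255,0),1)
    out.append(im[2*y:2*y+500,2*x:2*x+640] if n=="scene" else im[2*y:2*y+500,2*x:2*x+420])
o=np.hstack(out); o=cv2.resize(o,(800,int(o.shape[0]*800/o.shape[1])));cv2.imwrite("pics/fit.png",o)
E
```

```text
block_plane ['scene', 'side'] [ 0.482  -0.2511  0.1625] cost 0.05
   scene [ 0.4839 -0.2495  0.1454]
   side [ 0.4817 -0.2533  0.2029]
plane_dock ['scene', 'side'] [0.5874 0.2506 1.7434] cost 0.023
   scene [0.5892 0.2519 1.7403]
   side [0.5859 0.2495 1.7431]
shoulder_plane ['scene', 'side'] [ 0.5753 -0.0939  0.1814] cost 0.119
   scene [ 0.5761 -0.0928  0.1684]
   side [ 0.5756 -0.0986  0.2845]
```

View pics/fit.png

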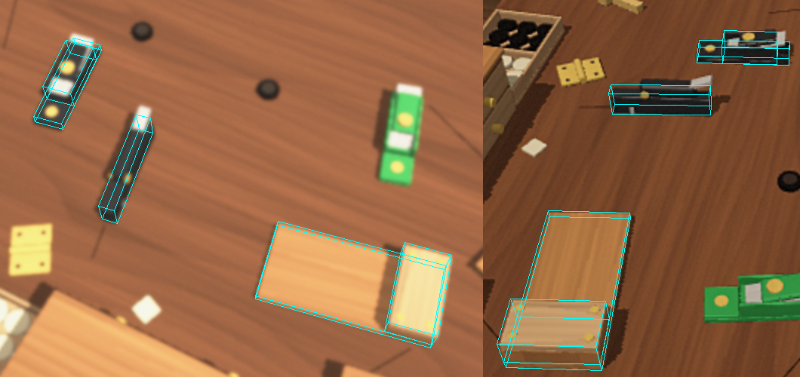

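The fits agree with both images. Now I move above the block plane.

Emit:
move_arm(deltas=[[1,33,-6.5,0,0,0,0],[1,33,-6.5,0,0,0,0],[1,33,-6.5,0,0,0,0],[1,33,-6.5,0,0,0,0],[1,33,-6.5,0,0,0,0],[1,32,-6.4,0,0,0,0],[1,32,-6.4,0,0,0,0],[1,32,-6.4,0,0,0,0],[1,32,-6.4,0,0,0,0],[1,32,-6.2,0,0,0,0]])

```text
clock: 1.53
eef_pos: [0.483, -0.2503, 0.2394]
tool_rot: [0.975, 0.223, 0.0, 0.0]
ft_force: [-0.3, -1.5, 0.1]
grip_width: 0.0855
grasp_force: 0.0
```

Emit:
move_arm(deltas=[[1,0,0,20,0,0,5.5],[1,0,0,20,0,0,5.5],[1,0,0,20,0,0,5.5],[1,0,0,0,0,0,0],[1,0,0,0,0,0,0]])

```text
clock: 1.95
eef_pos: [0.4811, -0.251, 0.1785]
tool_rot: [0.997, 0.082, -0.001, -0.001]
ft_force: [0.0, -0.6, 0.7]
grip_width: 0.0851
grasp_force: 0.0
```

```bash
cat > wr.py <<'E'
from fit import *
import sys
def wfit(q,boxes,q0,z=0,tag="w"):
    c=cal("wrist"); im=bot.camera("wrist"); cv2.imwrite(f"pics/{tag}.png",im)
    L=bot.outline_of(q,"wrist")
    for r in L: print(round(r["conf"],2),r["rect"],im[r["pixels"]].mean(0).round())
    if not L: return
    import h,fit as F
    F.cal=lambda n:c
    r=L[0]; x,f=fit({"wrist":r["pixels"]},boxes,q0,z); print("fit",x.round(4),round(f,3))
    for bb in boxes:
        P=proj("wrist",bb@R.from_euler("z",x[2]).as_matrix().T+[*x[:2],z],c)
        for i,j in itertools.combinations(range(8),2):
            if bin(i^j).count("1")==1: cv2.line(im,tuple(P[i].astype(int)),tuple(P[j].astype(int)),(255,255,0),1)
    cv2.imwrite(f"pics/{tag}.png",im); return x
def st():
    o=bot.get_obs(); M=R.from_quat(o["tool_rot"]).as_matrix()
    print("t",round(o["clock"],2),"tcp",o["eef_pos"].round(4),"yaw",round(float(np.arctan2(M[1,0],M[0,0])),4),"z",M[:,2].round(3),"F",o["ft_force"].round(1),"w",round(o["grip_width"],4),"gf",o["grasp_force"]); return o,M
def delta(P,yaw,M,o):
    print("tool mm",(M.T@(np.array(P)-o["eef_pos"])*1000).round(1),"turn z deg",np.degrees(-(yaw-np.arctan2(M[1,0],M[0,0]))).round(2))
E
python3 - <<'E'
from wr import *
o,M=st(); x=wfit("block_plane",PL,(.482,-.251,.16))
delta([.482,-.251,.015],.1625,M,o)
if x is not None: delta([x[0],x[1],.015],x[2],M,o)
E
```

```text
t 1.95 tcp [ 0.4811 -0.251   0.1785] yaw 0.1634 z [-0.003  0.001 -1.   ] F [ 0.  -0.6  0.7] w 0.0851 gf 0.0
0.97 [287.2, 104.6, 60.3, 199.2] [ 99. 113. 122.]
0.69 [363.1, 375.0, 75.9, 70.7] [ 82. 176.  81.]
fit [ 0.4818 -0.2514  0.1405] 0.022
tool mm [  1.3   0.4 163.5] turn z deg 0.05
tool mm [  1.1   0.8 163.5] turn z deg 1.31
```

View pics/w.png

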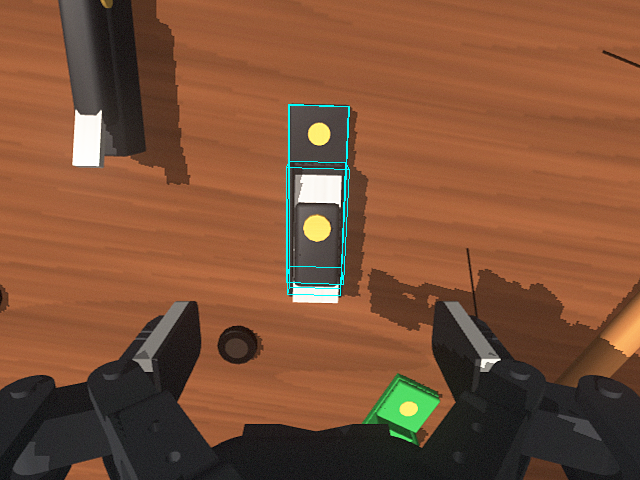

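The wrist view shows the block plane upright at (318,200), toe pointing up in the picture, and the fit agrees. The knob at (238,345) and the green plane at (405,408) are clear of the fingers. I descend and grip.

Emit:
move_arm(deltas=[[1,1.1,0.8,30,0,0,1.3],[1,0,0,30,0,0,0],[1,0,0,30,0,0,0],[1,0,0,30,0,0,0],[1,0,0,20,0,0,0],[1,0,0,15,0,0,0],[1,0,0,8,0,0,0],[1,0,0,0,0,0,0]])

```text
clock: 2.72
eef_pos: [0.4828, -0.2523, 0.0157]
tool_rot: [0.998, 0.069, -0.001, -0.0]
ft_force: [1.1, -0.1, -0.1]
grip_width: 0.0849
grasp_force: 0.0
```

Emit:
move_arm(deltas=[[0,0,0,0,0,0,0],[0,0,0,0,0,0,0],[0,0,0,0,0,0,0],[0,0,0,0,0,0,0],[0,0,0,0,0,0,0],[0,0,0,0,0,0,0],[0,0,0,0,0,0,0],[0,0,0,0,0,0,0]])

```text
clock: 3.38
eef_pos: [0.4843, -0.2521, 0.0181]
tool_rot: [0.998, 0.069, 0.002, 0.0]
ft_force: [-1.1, 2.2, 6.3]
grip_width: 0.0428
grasp_force: 65.1
```

Emit:
move_arm(deltas=[[0,0,0,-10,0,0,0],[0,0,0,-25,0,0,0],[0,0,0,-35,0,0,0],[0,0,0,-35,0,0,0],[0,0,0,-25,0,0,0],[0,0,0,-10,0,0,0],[0,0,0,0,0,0,0]])

```text
clock: 3.97
eef_pos: [0.4843, -0.253, 0.1589]
tool_rot: [0.998, 0.069, 0.002, 0.001]
ft_force: [0.7, -0.0, -6.3]
grip_width: 0.043
grasp_force: 63.7
```

Run:
```python
from wr import *
o,M=st()
d=np.array([.5874,.2506]); y=1.743; u=np.array([np.cos(y),np.sin(y)])
for s in(-.045,.015): print(s,(d+s*u).round(4))
delta([*(d-.045*u),o["eef_pos"][2]],y,M,o)
im=bot.camera("side"); im=im[110:310,170:430]
cv2.imwrite("pics/lift.png",cv2.resize(im,None,fx=3,fy=3))
```

```text
t 3.97 tcp [ 0.4843 -0.253   0.1589] yaw 0.1381 z [ 0.004 -0.003 -1.   ] F [ 0.7 -0.  -6.3] w 0.043 gf 63.70357632637024
-0.045 [0.5951 0.2063]
0.015 [0.5848 0.2654]
tool mm [ 172.9 -439.6   -0.7] turn z deg -91.95
```

View pics/lift.png

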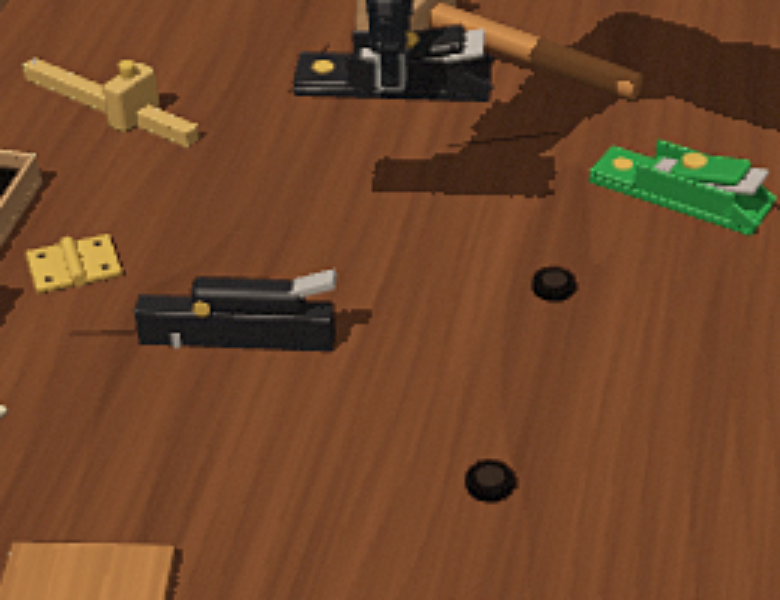

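The block plane is held level, about 14 cm up, and the shoulder plane is undisturbed. Now I carry it to the dock.

Emit:
move_arm(deltas=[[0,6,-15,0,0,0,0],[0,12,-30,0,0,0,0],[0,14,-36,0,0,0,0],[0,14,-36,0,0,0,0],[0,14,-36,0,0,0,0],[0,14,-36,0,0,0,0],[0,14,-36,0,0,0,0],[0,14,-36,0,0,0,0],[0,14,-36,0,0,0,0],[0,14,-36,0,0,0,0]])

```text
clock: 4.85
eef_pos: [0.5646, 0.0905, 0.1525]
tool_rot: [0.997, 0.077, -0.004, -0.003]
ft_force: [0.1, -0.4, -6.5]
grip_width: 0.0427
grasp_force: 63.6
```

Emit:
move_arm(deltas=[[0,14,-36,0,0,0,0],[0,14,-36,0,0,0,0],[0,11,-25,0,0,0,0],[0,4,-10,0,0,0,0],[0,0,0,0,0,0,-5],[0,0,0,0,0,0,-7],[0,0,0,0,0,0,-7],[0,0,0,0,0,0,-7],[0,0,0,0,0,0,-7],[0,0,0,0,0,0,-7]])

```text
clock: 5.68
eef_pos: [0.5978, 0.1528, 0.1551]
tool_rot: [0.893, 0.45, 0.002, -0.022]
ft_force: [0.4, -0.4, -6.5]
grip_width: 0.0431
grasp_force: 63.5
```

Emit:
move_arm(deltas=[[0,0,0,0,0,0,-7],[0,0,0,0,0,0,-7],[0,0,0,0,0,0,-7],[0,0,0,0,0,0,-7],[0,0,0,0,0,0,-7],[0,0,0,0,0,0,-7],[0,0,0,0,0,0,-6],[0,0,0,0,0,0,-4],[0,0,0,0,0,0,0],[0,0,0,0,0,0,0]])

```text
clock: 6.52
eef_pos: [0.5984, 0.1531, 0.156]
tool_rot: [0.608, 0.794, 0.012, -0.019]
ft_force: [0.9, 0.5, -7.2]
grip_width: 0.0428
grasp_force: 63.6
```

Run:
```python
from wr import *
import fit as F
o,M=st()
d=np.array([.5874,.2506]); y=1.743; u=np.array([np.cos(y),np.sin(y)])
delta([*(d-.045*u),.035],y,M,o)
# held plane pose from fixed cameras, sole height ~ tcp-.017
z=o["eef_pos"][2]-.017; ms={}
for n in("scene","side"):
    bot.camera(n); L=bot.outline_of("block_plane",n)
    for r in L:
        c=np.argwhere(r["pixels"]).mean(0)[::-1]; w=unproj(n,c,z+.02)[0]
        print(n,round(r["conf"],2),w.round(3))
        if np.linalg.norm(w[:2]-o["eef_pos"][:2])<.06 and n not in ms: ms[n]=r["pixels"]
if ms: x,f=fit(ms,PL,(*o["eef_pos"][:2],y),z); print([*ms],x.round(4),round(f,3))
im=bot.camera("wrist"); cv2.imwrite("pics/w2.png",im)
c=cal("wrist")
for b in DK:
    P=proj("wrist",b@R.from_euler("z",y).as_matrix().T+[*d,0],c)
    for i,j in itertools.combinations(range(8),2):
        if bin(i^j).count("1")==1: cv2.line(im,tuple(P[i].astype(int)),tuple(P[j].astype(int)),(255,255,0),1)
cv2.imwrite("pics/w2.png",im)
```

```text
t 6.52 tcp [0.5984 0.1531 0.156 ] yaw 1.8342 z [-0.015  0.042 -0.999] F [ 0.9  0.5 -7.2] w 0.0428 gf 63.55709195137024
tool mm [ 46.8  11.2 123.2] turn z deg 5.23
scene 0.84 [0.605 0.156 0.159]
scene 0.84 [0.444 0.241 0.159]
scene 0.61 [ 0.366 -0.258  0.159]
side 0.89 [0.325 0.332 0.159]
side 0.88 [ 0.246 -0.141  0.159]
side 0.72 [0.593 0.177 0.159]
['scene', 'side'] [0.6007 0.155  1.877 ] 0.487
```

View pics/w2.png

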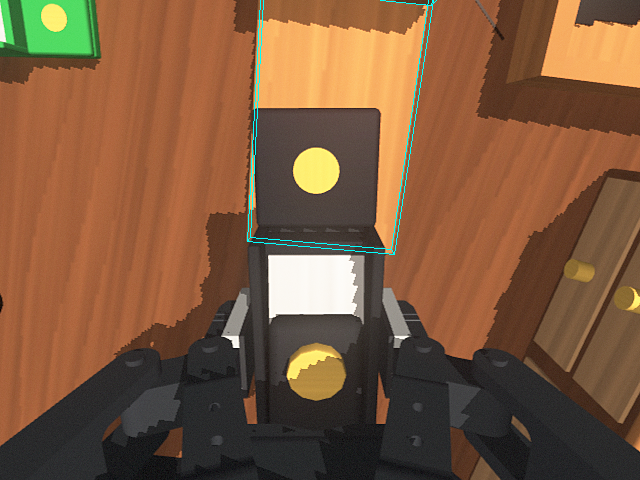

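The plane is held true in the wrist view, over the dock board's near end at about (320,240). The arm fell short of the command and picked up a 2.5° tilt, so I compute the correction before lowering.

```bash
cat >> wr.py <<'E'
def goal(P,yaw):
    o,M=st(); T=(R.from_euler("z",yaw)*R.from_quat([1,0,0,0])).as_matrix()
    print("rotvec deg",np.degrees(R.from_matrix(M.T@T).as_rotvec()).round(2),"then mm",(T.T@(np.array(P)-o["eef_pos"])*1000).round(1))
E
python3 - <<'E'
from wr import *
y=1.743; u=np.array([np.cos(y),np.sin(y)])
goal([*(np.array([.5874,.2506])-.045*u),.06],y)
E
```

```text
t 6.77 tcp [0.5996 0.1539 0.158 ] yaw 1.8361 z [-0.011  0.043 -0.999] F [-0.5 -0.4 -6.8] w 0.0431 gf 63.55574011802673
rotvec deg [-0.1  -2.53  5.33] then mm [52.4  4.5 98. ]
```

Emit:
move_arm(deltas=[[0,0,0,0,0,-1.3,2.7],[0,0,0,0,0,-1.2,2.6],[0,13,1.5,10,0,0,0],[0,13,1.5,20,0,0,0],[0,13,1.5,25,0,0,0],[0,13,0,25,0,0,0],[0,0,0,15,0,0,0],[0,0,0,3,0,0,0],[0,0,0,0,0,0,0],[0,0,0,0,0,0,0]])

```text
clock: 7.6
eef_pos: [0.5958, 0.2064, 0.061]
tool_rot: [0.643, 0.766, 0.0, -0.0]
ft_force: [1.4, 0.3, -5.5]
grip_width: 0.0433
grasp_force: 63.4
```

Run:
```python
from wr import *
y=1.743; u=np.array([np.cos(y),np.sin(y)])
goal([*(np.array([.5874,.2506])-.045*u),.032],y)
im=bot.camera("side"); cv2.imwrite("pics/s3.png",cv2.resize(im[230:430,100:350],None,fx=3,fy=3))
```

```text
t 7.6 tcp [0.5958 0.2064 0.061 ] yaw 1.7445 z [-0.     0.001 -1.   ] F [ 1.4  0.3 -5.5] w 0.0433 gf 63.40202808380127
rotvec deg [ 0.   -0.06  0.09] then mm [ 0.  -0.7 29. ]
```

View pics/s3.png

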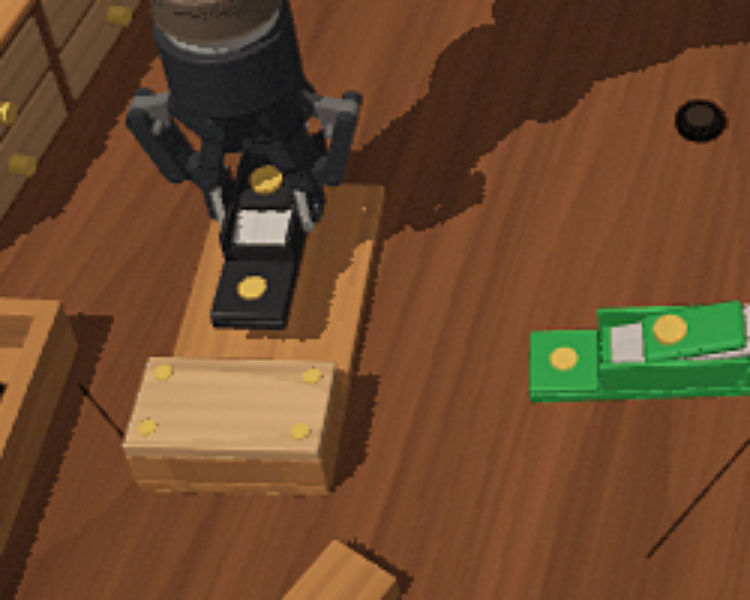

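The plane is level above the board and aligned, with its toe just short of the keeper. I lower it until it touches.

Emit:
move_arm(deltas=[[0,0,0,12,0,0,0],[0,0,0,12,0,0,0],[0,0,0,3,0,0,0],[0,0,0,1,0,0,0],[0,0,0,1,0,0,0],[0,0,0,0,0,0,0]])

```text
clock: 8.15
eef_pos: [0.5955, 0.2061, 0.0318]
tool_rot: [0.643, 0.766, 0.0, -0.0]
ft_force: [-0.2, 1.0, -7.0]
grip_width: 0.0429
grasp_force: 63.4
```

Emit:
move_arm(deltas=[[0,0,0,1,0,0,0],[0,0,0,1,0,0,0],[0,0,0,0,0,0,0]])

```text
clock: 8.4
eef_pos: [0.5958, 0.2063, 0.0302]
tool_rot: [0.643, 0.766, 0.0, -0.0]
ft_force: [-0.9, -0.4, -5.6]
grip_width: 0.0428
grasp_force: 63.7
```

Emit:
move_arm(deltas=[[0,0,0,0.7,0,0,0],[0,0,0,0.7,0,0,0],[0,0,0,0,0,0,0]])

```text
clock: 8.65
eef_pos: [0.5958, 0.2063, 0.0302]
tool_rot: [0.643, 0.766, 0.001, -0.0]
ft_force: [-3.4, -2.0, 4.9]
grip_width: 0.043
grasp_force: 65.2
```

Run:
```python
from wr import *
o,M=st(); y=1.743; z=.0125; ms={}
import cv2
ims=[]
for n in("scene","side"):
    im=bot.camera(n); L=bot.outline_of("block_plane",n)
    for r in L:
        w=unproj(n,np.argwhere(r["pixels"]).mean(0)[::-1],z+.02)[0]
        if np.linalg.norm(w[:2]-o["eef_pos"][:2])<.07 and n not in ms: ms[n]=r["pixels"]; print(n,r["conf"],w.round(3))
im=bot.camera("wrist"); c=cal("wrist")
d=np.array([.5874,.2506]); u=np.array([np.cos(y),np.sin(y)])
for B,p,zz,col in((DK,d,0,(255,255,0)),(PL,o["eef_pos"][:2],.012,(255,0,255))):
  for b in B:
    P=proj("wrist",b@R.from_euler("z",y).as_matrix().T+[*p,zz],c)
    for i,j in itertools.combinations(range(8),2):
        if bin(i^j).count("1")==1: cv2.line(im,tuple(P[i].astype(int)),tuple(P[j].astype(int)),col,1)
cv2.imwrite("pics/w4.png",im)
goal([*(d+.015*u),o["eef_pos"][2]],y)
```

```text
t 8.65 tcp [0.5958 0.2063 0.0302] yaw 1.7444 z [ 0.001  0.001 -1.   ] F [-3.4 -2.   4.9] w 0.043 gf 65.17256498336792
scene 0.67 [0.602 0.207 0.032]
side 0.96 [0.59  0.235 0.032]
t 8.9 tcp [0.5958 0.2063 0.0302] yaw 1.7444 z [ 0.001  0.001 -1.   ] F [-2.4 -1.2  5.6] w 0.0431 gf 65.16647458076477
rotvec deg [ 0.07 -0.06  0.08] then mm [60.1 -0.7  0. ]
```

View pics/w4.png

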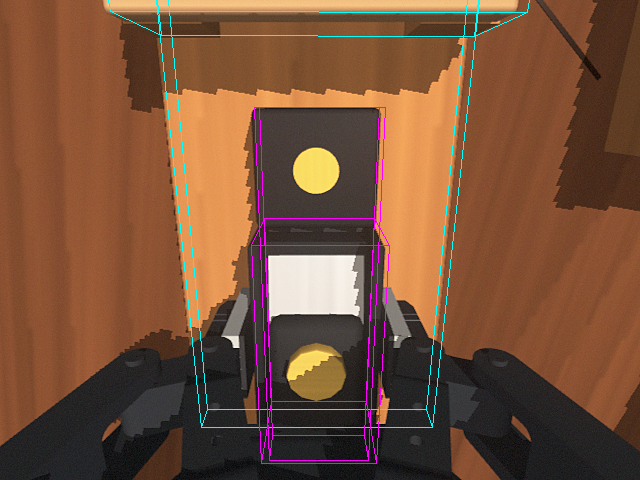

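The dock overlay matches the picture. The plane is centred on the board (toe x 255–380, board edges 172 and 462) and the sole is in contact. Now I slide it in.

Emit:
move_arm(deltas=[[0,3,-0.3,-0.5,0,0,0],[0,6,-0.3,0,0,0,0],[0,8,0,0,0,0,0],[0,8,0,0,0,0,0],[0,8,0,0,0,0,0],[0,8,0,0,0,0,0],[0,6,0,0,0,0,0],[0,4,0,0,0,0,0],[0,2,0,0,0,0,0],[0,0,0,0,0,0,0]])

```text
clock: 9.73
eef_pos: [0.5873, 0.2577, 0.0302]
tool_rot: [0.643, 0.766, 0.001, 0.002]
ft_force: [0.3, -4.6, 2.5]
grip_width: 0.0425
grasp_force: 64.9
```

Emit:
move_arm(deltas=[[0,2,0,0,0,0,0],[0,2,0,0,0,0,0],[0,0,0,0,0,0,0]])

```text
clock: 9.98
eef_pos: [0.5866, 0.2611, 0.0303]
tool_rot: [0.644, 0.765, 0.001, 0.002]
ft_force: [1.3, -5.7, 3.3]
grip_width: 0.043
grasp_force: 64.9
```

Emit:
move_arm(deltas=[[0,1.5,0,0,0,0,0],[0,1.5,0,0,0,0,0],[0,0,0,0,0,0,0]])

```text
clock: 10.23
eef_pos: [0.5861, 0.2639, 0.0302]
tool_rot: [0.644, 0.765, 0.0, 0.002]
ft_force: [1.9, -6.2, 3.0]
grip_width: 0.0427
grasp_force: 65.0
```

Emit:
move_arm(deltas=[[0,1.5,0,0,0,0,0],[0,1,0,0,0,0,0],[0,0,0,0,0,0,0]])

```text
clock: 10.48
eef_pos: [0.5859, 0.2649, 0.0302]
tool_rot: [0.644, 0.765, -0.0, 0.003]
ft_force: [2.6, -9.6, 4.4]
grip_width: 0.0429
grasp_force: 65.1
```

Emit:
move_arm(deltas=[[0,1,0,0,0,0,0],[0,1,0,0,0,0,0],[0,0,0,0,0,0,0]])

```text
clock: 10.73
eef_pos: [0.5859, 0.2649, 0.0302]
tool_rot: [0.644, 0.765, -0.002, 0.004]
ft_force: [2.5, -14.3, 5.1]
grip_width: 0.0427
grasp_force: 65.1
```

The toe is home: position stopped changing while the force rose. I relieve the push, open, and retreat.

Emit:
move_arm(deltas=[[0,-2,0,0,0,0,0],[0.5,0,0,0,0,0,0],[1,0,0,0,0,0,0],[1,0,0,0,0,0,0],[1,0,0,0,0,0,0],[1,0,0,0,0,0,0],[1,0,0,0,0,0,0],[1,0,0,0,0,0,0]])

```text
clock: 11.4
eef_pos: [0.5837, 0.268, 0.0286]
tool_rot: [0.643, 0.766, -0.0, -0.001]
ft_force: [0.2, -0.3, 0.4]
grip_width: 0.0854
grasp_force: 0.0
```

Emit:
move_arm(deltas=[[1,0,0,-10,0,0,0],[1,0,0,-20,0,0,0],[1,0,0,-30,0,0,0],[1,0,0,-30,0,0,0],[1,0,0,-30,0,0,0],[1,-20,0,-10,0,0,0],[1,-30,0,0,0,0,0],[1,-20,0,0,0,0,0],[1,0,0,0,0,0,0],[1,0,0,0,0,0,0]])

```text
clock: 12.23
eef_pos: [0.5963, 0.1976, 0.1595]
tool_rot: [0.644, 0.765, 0.0, -0.0]
ft_force: [-0.6, -0.7, -0.0]
grip_width: 0.0855
grasp_force: 0.0
```

Run:
```python
from wr import *
o,M=st(); y=1.743; d=np.array([.5874,.2506]); u=np.array([np.cos(y),np.sin(y)])
im=bot.camera("wrist"); c=cal("wrist")
for B,p,zz,col in((DK,d,0,(255,255,0)),(PL,d+.015*u,.012,(255,0,255))):
  for b in B:
    P=proj("wrist",b@R.from_euler("z",y).as_matrix().T+[*p,zz],c)
    for i,j in itertools.combinations(range(8),2):
        if bin(i^j).count("1")==1: cv2.line(im,tuple(P[i].astype(int)),tuple(P[j].astype(int)),col,1)
s=bot.camera("side")[190:430,100:400]
cv2.imwrite("pics/w5.png",np.hstack([cv2.resize(im,(480,360)),cv2.resize(s,(320,256))[:, :].copy() if 0 else cv2.copyMakeBorder(cv2.resize(s,(320,256)),0,104,0,0,0)]))
```

```text
t 12.23 tcp [0.5963 0.1976 0.1595] yaw 1.7424 z [-0.     0.001 -1.   ] F [-0.6 -0.7 -0. ] w 0.0855 gf 0.0
```

View pics/w5.png

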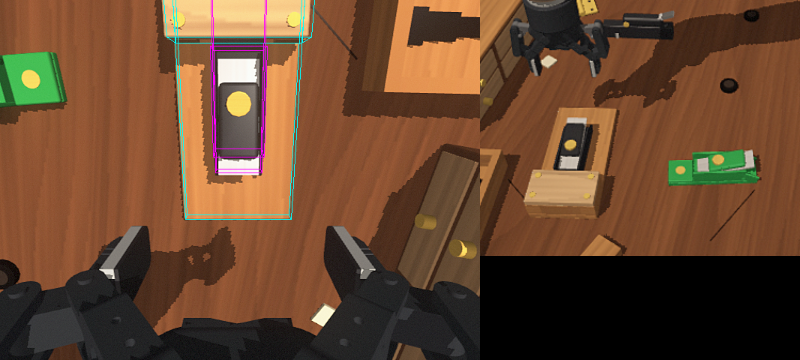

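The plane lies flat and centred with its toe under the keeper. It matches the fully-home overlay (heel at about (238,174)), and the gripper is clear. I hand it in.

```bash
python3 -c "
from workcell import bot
print(bot.job_done())"
```

```text
the job is handed in; nothing more can be done
None
```

The block plane is in its dock, toe against the stop under the keeper, flat and released; the shoulder plane was left untouched, and I handed the job in at about 12 s, though no verdict came back.

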